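# Feed an aluminium bar through the deburring jig with a push stick

## Robot

A 7-joint arm with a two-finger parallel gripper is mounted at the origin on the work surface. World frame = base frame: x ahead of the robot, y to its left, z up, the work surface at z = 0. Lengths are in m, angles in rad, forces in N, time in s.
With the tool pointing down it reaches from about 0.425 to 0.925 m from the base axis. Payload 6.8 kg.
Tool frame: the origin (TCP) lies midway between the tips of the shut fingers; the grasp point (between the pads) lies 19 mm behind it; z points along the fingers, y is the direction in which the jaws open and shut (so a half turn about z gives the same grasp; the last joint's range is limited). The gripper opens to 85 mm and grips with 20 to 120 N. Pads are 22 mm wide; open, the fingers measure 114 mm over their backs; the gripper's body (76 mm by 85 mm) begins 54 mm behind the grasp point. The pads swing forward as they close: fully open they stand 13 mm farther back than shut.
Start: joints at [-1.254, 0.477, 0.022, 1.555, -0.011, 1.109, -0.083], TCP at [0.278, 0.615, 0.231] pointing down, gripper open.
Joint ranges: [-2.96, 2.96], [-0.34, 2.1], [-1.41, 1.46], [0.24, 2.44], [-1.37, 4.51], [0.17, 1.92], [-2.96, 2.96]. Speed limits (rad/s): [2.39, 2.39, 3.14, 3.14, 3.14, 3.14, 3.14].

## Interface

Orientations are given as a unit quaternion [w, x, y, z].
In Python, from station import readout, eyes, ticket gives the robot as it stands. The module is installed in compiled form; this text tells all that it offers.
- The arm moves only by the shell command python3 -m crank 'ROWS' [FORCE]. ROWS is JSON, a list of rows, each an object of numbers: "jaw": the opening in per cent of the stroke, from 0 (shut) to 100 (fully open); "x", "y", "z": the shift along the tool's x, y, z in mm; "ax", "ay", "az": the turn, a rotation vector about the tool's x, y, z in degrees. In form: [{"jaw": .., "x": .., "y": .., "z": .., "ax": .., "ay": .., "az": ..}, ...]. A call has 1 to 12 rows; each row shifts and turns the commanded pose from where the row before left it, along the tool's axes as they then stand; what a row does not reach is not made up. A row lasts 1/8 s, in which the tool goes at most 62.5 mm and 10.7 degrees, less where a joint would pass 70% of its speed; a pose out of reach is approached as far as the arm can. A call with a gripper value outside its range is refused whole. The fingers move at their own pace and stop on an object; FORCE is the grip in N (left out, the last holds). Time passes only in rows, so rows that do not move let the fingers close. It gives the time, the measured TCP pose, the force and the opening at its end, in the units of the state.
- readout.get_obs(): the state, without advancing time (a new reading comes with each control period).
- eyes.read_camera(name): name is "side" or "top"; returns (picture, depth): 420x560x3 uint8, red, green, blue; 420x560 float32, m along the optical axis (not along the pixel's ray), 0 where there is no reading.
- eyes.calibration(name): a dict with "fx", "fy", "cx", "cy" (pixels), "k1" (the pictures are not rectified: a ray, as slopes to the right and down, at radius r is drawn at 1 + k1 r^2 times it, then the intrinsics apply), "R" (3x3) and "t" (3): a world point X has camera coordinates R X + t. Camera axes: x right, y down, z forward; pixel columns grow to the right and rows downward; lengths in m; the calibration is good to about 2 mm. A picture is of the moment at which its call begins. calibration takes no time and is no camera call.
- ticket.hand_in(): hands the job in, once; it reports no verdict.
The state is a dict: "t": time; "q": joint angles; "joint_vel": joint speeds; "joint_torque": joint torques, N m; "eef_pos": TCP position; "tool_rot": TCP orientation; "contact_force": force on the tool from outside, world axes, zero at the start; "torque": the same for the moment, N m; "gripper_width": opening from 0.0 (shut) to 1.0 (fully open).
Only numpy, scipy, OpenCV 4.12 (cv2) and the standard library are available. Lean on these libraries where they do the work, as an engineer would, in place of code of your own. Each camera call takes 0.05 s, during which the arm holds its last target. There are 200 camera calls.

## Task

Push the jig's spring ejector fully in so that the aluminium bar slides out of its nest into the feed channel, and let the ejector spring back. Then take the push stick and with it, never with the gripper, push the bar along the channel and under the hood until the whole bar is clear of the hood on the far side. Draw the stick back out, lay it in its rest with the handle up and let go; leave everything else on the bench where it is.

Things in the scene. Friction and masses are not known exactly. Their poses are not given: they have to be found in the camera images.
- jig: plywood jig fixed to the bench. Origin on the bench under the hood's middle, on the channel's centre line; x = feed direction along the channel, y = to the side with nest and ejector (roughly towards the robot), z up. Channel 28 mm wide (y -14 to 14), floor 30 mm above the bench, walls 16 mm above that floor; bed from x -165 mm (open start) to a steel end stop, 12 mm high, face at x 145
- hood_exit (a point): point on the channel floor where the grey hood ends, 30 mm along jig x from the jig's origin; axes as the jig's. The hood covers jig x -30 to 30 mm, is 60 mm wide, its drum-shaped top 84 mm above the bench, and leaves a tunnel 28 mm wide and 22 mm high above the channel floor
- nest (a point): middle of the nest's floor, 30 mm above the bench, axes as the jig's. The nest is a bay beside the channel, jig x -128 to -42 and y 14 to 42 mm, same floor, open to the channel, with two steel straps over it (tops 48.5 mm above the bench) and a slanted lead-in towards the hood. The plywood base (top 30 mm above the bench) goes on under the ejector as far as jig y 86
- ejector (a joint): travel of the spring ejector in m: 0 out (at rest), 0.030 fully in. It moves along the jig's -y axis. The spring needs about 3 N to start and 8 N when fully in, and drives it back out when released
- eject_push (a point): centre of the outer face (looking along jig +y) of the ejector's upright black paddle: 44 mm wide along jig x, 8 mm thick, standing from 32 to 78 mm above the bench. This point is 60 mm above the bench, at jig x -85, y 100 mm when out, and moves with the ejector; axes as the jig's. A low rod joins the paddle to the plate that pushes the bar
- bar_mid (a point): centre of the plain aluminium bar, 80 mm long (x), 24 wide (y), 12 thick (z), 60 g, loose. It starts in the nest along the channel; the fully pressed ejector brings it to the middle of the channel (jig y about 0), at jig x about -85 mm. It is clear of the hood when its centre is more than 70 mm past the jig's origin along jig x; at the end stop it is at 105
- stick_grip (a point): middle of the push stick's upright wooden handle, where to grip: 22 mm wide (y, close the fingers along it), 34 long (x), this point 56 and the handle's top 84 mm above the stick's underside. Stick's x axis points to its front, pushing end: a straight bar 190 mm long, 18 wide, 16 tall; flat front end 145 mm ahead of this point, tail 45 mm behind. About 120 g, balanced near the handle
- stick_mid (a point): centre of the stick's 190 mm bar, 8 mm above its underside, 50 mm ahead of the handle's middle
- rest: the stick's rest: shallow dark wooden tray fixed to the bench, inside 210 (x) x 36 (y) mm, walls 4 mm, floor 4 and rim 14 mm above the bench. Origin at the middle of its underside. The stick starts in it along its x and may be laid back either way round. It stands left or right of the jig; on the other side is a fixed grey pencil tray, 200 x 70 mm, 16 high
- red_can: bystander: closed tin with a red label, 74 mm across, 95 tall, to be left alone
- yellow_jar: bystander: jar with a yellow label, 72 mm across, 85 tall, to be left alone
- tape: bystander: roll of brown tape lying flat, 90 mm across, 20 tall, to be left alone
- brush: bystander: paint brush lying on the bench, 190 mm long, to be left alone
- screwdriver: bystander: screwdriver lying on the bench, 190 mm long, to be left alone
- glue: bystander: white glue bottle, 48 mm across, 120 tall, to be left alone
- tin: bystander: open steel tin, 66 mm across, 60 tall, to be left alone
There are look-alikes about, which are no part of the job. What is shaped like the part that bears stick_grip but blue or pink is not meant.

How it is judged:
On the way, in this order (a step that is already met when the one before it is completed fails the run):
1. the ejector is pushed fully in (27 mm or more) and the bar lies in the channel (centre within 3.5 mm of the centre line) (value of joint ejector above 0.027 m and y of bar_mid in the frame of jig between -0.0035 and 0.0035 m), for 0.1 s.
2. the ejector has sprung back and the push stick is lifted out of its rest (value of joint ejector below 0.004 m and z of stick_mid in the frame of rest above 0.03 m), for 0.1 s.
3. the bar is under the hood, pushed by the stick (x of bar_mid in the frame of jig between -0.05 and 0.05 m and y of bar_mid in the frame of jig between -0.0035 and 0.0035 m and contact force between stick and bar above 0.02 N), for 0.04 s.
4. the whole bar is clear of the hood, in the channel (x of bar_mid in the frame of jig above 0.07 m and y of bar_mid in the frame of jig between -0.0035 and 0.0035 m and z of bar_mid in the frame of jig between 0.033 and 0.039 m), for 0.2 s.
At the end, for the whole second after the job is handed in: The bar lies at rest, flat in the channel (centre within 3.5 mm of its centre line), wholly past the hood (centre more than 70 mm past the hood's middle); the stick lies at rest on the floor of its rest, inside its rim, handle up within 0.1 rad; the ejector is out (under 4 mm) (all of step 4 and x of stick_mid in the frame of rest between -0.016 and 0.016 m and y of stick_mid in the frame of rest between -0.013 and 0.013 m and z of stick_mid in the frame of rest between 0.008 and 0.016 m and angle between stick_mid's own z axis and vertical below 0.1 rad and value of joint ejector below 0.004 m and linear speed of each of bar, stick below 0.02 m/s); the robot touches nothing.
It fails at once if the robot touches the bar (contact force between any of the fingers, the arm and bar above 0.3 N).
It fails at once if a bystander is moved more than 20 mm (distance of any of red_can, yellow_jar, tape, brush, screwdriver, glue, tin from where it was at the start of the episode above 0.02 m).
It also fails if it takes over 72 s, if anything falls off the work surface, if the arm or the gripper's body presses on something with over 40 N, if the wrist force passes 120 N, or if a joint passes its speed limit or range.

## Working session

There is one attempt and no reset: what is moved stays moved. The work goes in short steps, Python scripts to look and compute and a shell command to move; the robot and the scene stay as the last step left them, time stands still between calls to the robot, and variables do not carry over. Pictures are saved under pics/ and viewed, about 8 in all and at most 12, crops included, and the job is handed in when it is done.

```bash
mkdir -p pics; cat > h.py <<'E'
import numpy as np, cv2
from station import readout, eyes, ticket
def cam(n):
    p,d=eyes.read_camera(n); np.savez(f'/tmp/{n}.npz',p=p,d=d); return p,d
def load(n):
    z=np.load(f'/tmp/{n}.npz'); return z['p'],z['d']
def rays(n,uv):
    c=eyes.calibration(n); uv=np.atleast_2d(uv).astype(float)
    K=np.array([[c['fx'],0,c['cx']],[0,c['fy'],c['cy']],[0,0,1]])
    s=cv2.undistortPoints(uv[:,None],K,np.array([c['k1'],0,0,0.]))[:,0]
    R=np.array(c['R']);t=np.array(c['t'])
    return -R.T@t, np.c_[s,np.ones(len(s))], R, t
def onplane(n,uv,z):
    o,s,R,t=rays(n,uv); d=s@R
    return o+d*((z-o[2])/d[:,2])[:,None]
def bydepth(n,uv,D):
    o,s,R,t=rays(n,uv); return (s*np.asarray(D)[:,None]-t)@R
def cloud(n):
    p,d=load(n); v,u=np.mgrid[:420,:560]
    return bydepth(n,np.c_[u.ravel(),v.ravel()],d.ravel()).reshape(420,560,3)
def save(n,im): cv2.imwrite(f'pics/{n}.png',im[...,::-1])
E
python3 - <<'E'
from h import *
for n in('top','side'):
    p,d=cam(n); c=eyes.calibration(n); print(n,c['fx'],c['k1'],(-np.array(c['R']).T@c['t']).round(3),np.array(c['R']).round(2).tolist()); save(n+'0',p)
o=readout.get_obs(); print({k:np.round(v,3).tolist() for k,v in o.items()})
E
```

```text
top 460.81591367954513 -0.008714412616064638 [ 0.254 -0.099  1.388] [[0.03, -1.0, 0.01], [-0.98, -0.03, -0.2], [0.2, -0.0, -0.98]]
side 392.3885707679745 -0.06275030030550156 [-0.145 -0.713  1.029] [[0.7, -0.71, -0.01], [-0.53, -0.52, -0.67], [0.48, 0.48, -0.74]]
{'t': 0.1, 'q': [-1.254, 0.478, 0.022, 1.556, -0.011, 1.109, -0.083], 'joint_vel': [-0.002, -0.003, 0.001, -0.004, 0.0, -0.001, 0.0], 'joint_torque': [0.005, -59.776, 1.614, -28.195, 0.013, 0.005, -0.0], 'eef_pos': [0.278, 0.615, 0.23], 'tool_rot': [-0.0, 0.211, 0.978, -0.001], 'contact_force': [-0.608, -0.231, 0.029], 'torque': [0.017, 0.009, -0.031], 'gripper_width': 1.002}
```

View pics/top0.png

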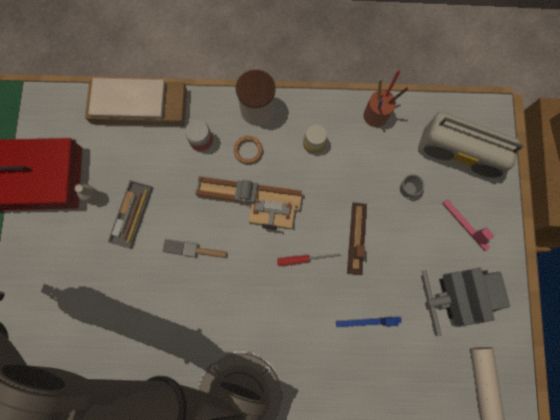

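View pics/side0.png

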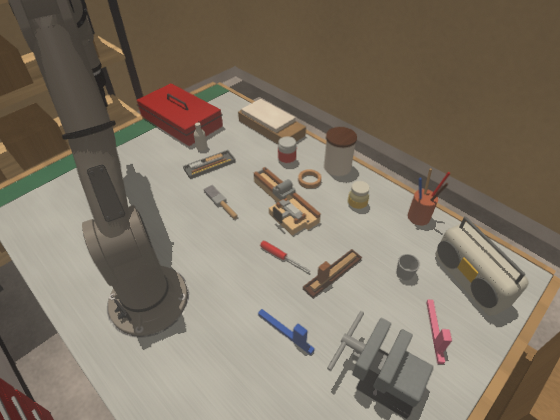

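Top view: the wooden stick in its dark tray is at (357,240), handle near (361,252). The look-alikes are blue at (370,322) and pink at (467,222), so I choose the wooden one. The jig is at (250,197), with the hood at (246,190) and the ejector at lower right (270,212). Feed direction is image-left, which is about world +y.

```bash
python3 - <<'E'
from h import *
p,d=load('top'); save('crop1',cv2.resize(cv2.convertScaleAbs(p[165:285,185:375],alpha=1.6),None,fx=4.2,fy=4.2,interpolation=cv2.INTER_CUBIC))
p,d=load('side'); save('crop2',cv2.resize(cv2.convertScaleAbs(p[160:300,245:370],alpha=1.6),None,fx=4.2,fy=4.2,interpolation=cv2.INTER_CUBIC))
for n in('top','side'):
    C=cloud(n); 
    np.set_printoptions(precision=3,suppress=True)
    print(n,'bench',C[240,330] if n=='top' else C[230,350])
    z=C[...,2]
    def comp(m,name):
        k,l,s,c=cv2.connectedComponentsWithStats(m.astype(np.uint8))
        for i in range(1,k):
            if s[i,4]>8:
                P=C[l==i]; print(name,s[i],P.mean(0),P.min(0),P.max(0))
    r=(C[...,0]>.35)&(C[...,0]<.8)&(C[...,1]>-.35)&(C[...,1]<.2)
    comp(r&(z>.055)&(z<.1),'high')
    comp(r&(z>.008)&(z<.1),'low')
E
```

```text
top bench [ 0.454 -0.257 -0.005]
high [185 120  27  27 516] [0.751 0.148 0.09 ] [0.719 0.114 0.055] [0.791 0.188 0.1  ]
high [304 124  23  25 443] [ 0.755 -0.202  0.081] [ 0.725 -0.237  0.055] [ 0.791 -0.169  0.093]
high [235 179  23  23 407] [0.584 0.001 0.071] [ 0.552 -0.031  0.055] [0.618 0.033 0.092]
high [262 223  15   6  61] [ 0.48  -0.071  0.074] [ 0.475 -0.092  0.056] [ 0.486 -0.051  0.085]
high [355 244  10  14 121] [ 0.413 -0.331  0.085] [ 0.397 -0.344  0.056] [ 0.432 -0.321  0.094]
low [185 120  28  32 638] [0.747 0.147 0.079] [0.719 0.114 0.008] [0.791 0.196 0.1  ]
low [303 124  24  30 566] [ 0.75  -0.201  0.071] [ 0.723 -0.237  0.008] [ 0.791 -0.167  0.093]
low [233 135  29  29 365] [0.73  0.005 0.02 ] [ 0.685 -0.038  0.008] [0.776 0.049 0.032]
low [ 195  176  107   54 3081] [ 0.564 -0.025  0.043] [ 0.475 -0.164  0.008] [0.636 0.153 0.092]
low [347 202  18  73 670] [ 0.453 -0.33   0.031] [ 0.351 -0.35   0.008] [ 0.572 -0.305  0.094]
low [178 241  49  17 454] [0.41  0.141 0.019] [0.392 0.056 0.009] [0.437 0.2   0.029]
low [277 253  63  13 336] [ 0.392 -0.161  0.022] [ 0.3
[... 583 characters left out ...]
.067] [0.719 0.108 0.01 ] [0.793 0.179 0.1  ]
low [ 254  167   67   68 2016] [ 0.559 -0.043  0.041] [ 0.473 -0.17   0.008] [0.633 0.15  0.089]
low [299 169  23  18 230] [ 0.728 -0.003  0.018] [ 0.686 -0.046  0.008] [0.775 0.043 0.026]
low [347 181  22  29 503] [ 0.744 -0.213  0.06 ] [ 0.721 -0.242  0.008] [ 0.791 -0.173  0.09 ]
low [210 191  28  28 262] [0.409 0.135 0.018] [0.392 0.051 0.008] [0.438 0.2   0.025]
low [260 241  51  31 266] [ 0.389 -0.169  0.02 ] [ 0.372 -0.287  0.008] [ 0.412 -0.101  0.029]
low [303 249  54  45 613] [ 0.443 -0.336  0.034] [ 0.35  -0.35   0.008] [ 0.57  -0.308  0.093]
low [311 289   9   7  11] [ 0.363 -0.348  0.013] [ 0.35  -0.35   0.011] [ 0.382 -0.345  0.015]
```

View pics/crop1.png

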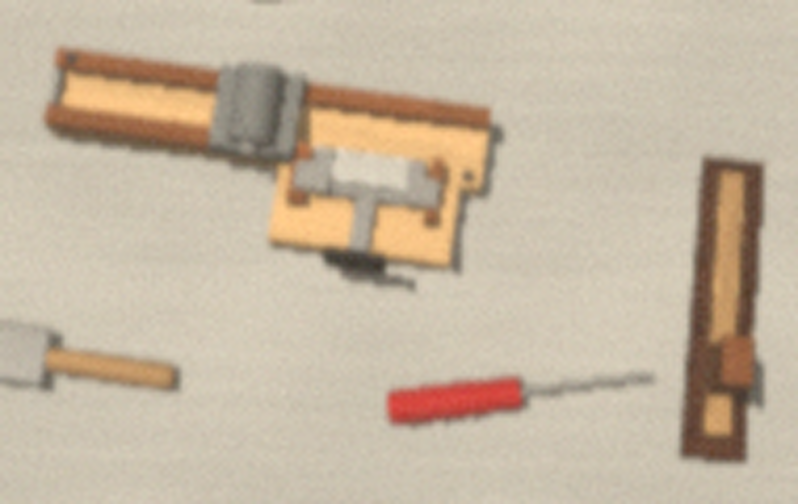

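View pics/crop2.png

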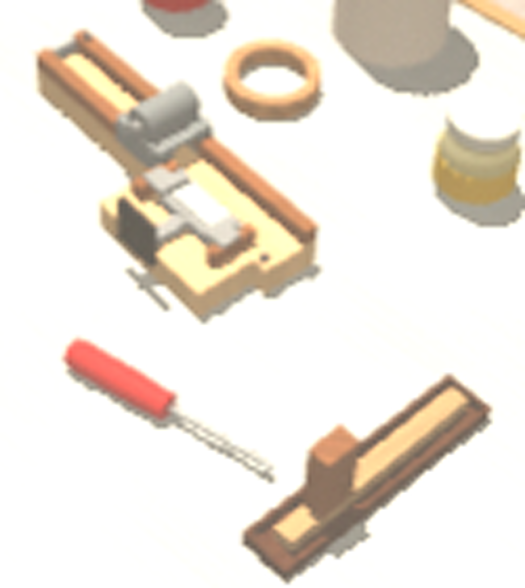

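The crops confirm the choices. Crop1: the wooden stick in the tray has its handle top at (738,360), with the front pointing up (away from the robot). The jig's far wall runs (62,55) to (490,115) and the paddle is at (358,260). Next I fit the lines.

```bash
python3 - <<'E'
from h import *
np.set_printoptions(precision=4,suppress=True)
def wall(n):
    p,d=load(n); C=cloud(n); hsv=cv2.cvtColor(p,cv2.COLOR_RGB2HSV).astype(int)
    z=C[...,2]
    reg=(C[...,0]>.46)&(C[...,0]<.66)&(C[...,1]>-.2)&(C[...,1]<.18)
    b=reg&(abs(z-.046)<.012)&(hsv[...,0]<14)&(hsv[...,1]>95)
    k,l,s,c=cv2.connectedComponentsWithStats(b.astype(np.uint8))
    for i in range(1,k):
        if s[i,4]>25:
            vu=np.argwhere(l==i); W=onplane(n,vu[:,::-1],.046)[:,:2]
            m=W.mean(0); e=np.linalg.svd(W-m)[2][0]; e*=np.sign(e[1]); a=(W-m)@e; w=(W-m)@[-e[1],e[0]]
            print(n,'wall',s[i],m,'yaw',np.degrees(np.arctan2(e[1],e[0])),'ends',m+e*a.min(),m+e*a.max(),'len',np.ptp(a),'wid',np.ptp(w))
    dark=(C[...,0]<.62)&(C[...,0]>.33)&(C[...,1]<-.28)&(C[...,1]>-.39)
    t=dark&(hsv[...,2]<150)&(z>.0)&(z<.03); 
    # rest rim: min area rect of everything raised 8..24mm
    vu=np.argwhere(dark&(z>.006)&(z<.03)); W=onplane(n,vu[:,::-1],.014)[:,:2]
    r=cv2.minAreaRect((W*1000).astype(np.float32)); print(n,'rest',r)
    # handle top
    vu=np.argwhere(dark&(z>.072)); W=onplane(n,vu[:,::-1],.088)[:,:2]
    print(n,'handle z',np.median(C[dark&(z>.072)][:,2]),cv2.minAreaRect((W*1000).astype(np.float32)),W.mean(0))
    # stick bar: light wood
    k,l,s,c=cv2.connectedComponentsWithStats((dark&(z<.04)&(hsv[...,2]>110)&(hsv[...,1]>80)).astype(np.uint8))
    vu=np.argwhere(dark&(z<.04)&(z>.012)&(hsv[...,2]>95)&(hsv[...,1]>70)); W=onplane(n,vu[:,::-1],.020)[:,:2]
    print(n,'stick',cv2.minAreaRect((W*1000).astype(np.float32)),len(W))
    # paddle top
    pd=(C[...,0]>.465)&(C[...,0]<.5)&(C[...,1]<-.03)&(C[...,1]>-.12)&(z>.06)
    vu=np.argwhere(pd); W=onplane(n,vu[:,::-1],.078)[:,:2]; print(n,'paddle',cv2.minAreaRect((W*1000).astype(np.float32)),C[pd].mean(0),C[pd].max(0))
    hd=(C[...,0]>.53)&(C[...,0]<.64)&(abs(C[...,1])<.05)&(z>.074)
    print(n,'hoodtop',C[hd].mean(0),hd.sum())
wall('top');wall('side')
E
```

```text
top wall [198 177  39  10 163] [0.6159 0.0871] yaw 83.24440291362406 ends [0.6094 0.0321] [0.623 0.147] len 0.11572127479709772 wid 0.014981000288466426
top wall [257 185  44  10 187] [ 0.5943 -0.0968] yaw 83.38023458631393 ends [ 0.5869 -0.1612] [ 0.6019 -0.0318] len 0.13025519707865585 wid 0.014662580484667218
top wall [196 190  39  10 168] [0.5743 0.0937] yaw 83.16605374756313 ends [0.5674 0.036 ] [0.5812 0.1513] len 0.11610348786312043 wid 0.014371268427062121
top rest ((472.0526428222656, -334.1565246582031), (284.1295471191406, 104.51531982421875), 0.006213860120624304)
top handle z 0.08892230518763779 ((414.05120849609375, -331.6436767578125), (22.757240295410156, 34.63962173461914), 89.58324432373047) [ 0.414  -0.3311]
top stick ((464.0272216796875, -335.872314453125), (17.17889404296875, 186.52313232421875), 86.38677215576172) 269
top paddle ((479.824462890625, -71.46427917480469), (42.08045196533203, 10.331636428833008), 83.28498077392578) [ 0.4802 -0.0712  0.0758] [ 0.4864 -0.0508  0.0848]
top hoodtop [0.5856 0.0009 0.0822] 191
side wall [263 168  19  15  67] [0.6155 0.086
[... 317 characters left out ...]
w 83.47606959106768 ends [ 0.5858 -0.1679] [ 0.6012 -0.0334] len 0.135379400803171 wid 0.016923666809989094
side rest ((468.3062438964844, -321.3963317871094), (95.85301971435547, 236.76051330566406), 82.22631072998047)
side handle z 0.08731187112354881 ((407.7528381347656, -337.8661193847656), (42.14297866821289, 26.15274429321289), 2.2331271171569824) [ 0.408  -0.3376]
side stick ((457.4461364746094, -339.45953369140625), (41.76823806762695, 211.94456481933594), 85.32211303710938) 331
side paddle ((475.12225341796875, -80.31858825683594), (53.93366622924805, 18.291858673095703), 85.7713623046875) [ 0.4793 -0.0767  0.0719] [ 0.4845 -0.0538  0.082 ]
side hoodtop [ 0.5844 -0.0058  0.0813] 100
```

```bash
python3 -m crank '[{"jaw":0,"az":-8.8},{"jaw":0,"az":-8.8},{"jaw":0,"x":-40,"y":-45},{"jaw":0,"x":-40,"y":-45},{"jaw":0,"x":-40,"y":-45},{"jaw":0,"x":-40,"y":-45},{"jaw":0,"x":-40,"y":-45},{"jaw":0,"x":-40,"y":-45},{"jaw":0,"y":-55},{"jaw":0,"y":-55},{"jaw":0,"y":-55},{"jaw":0,"y":-55}]' 40
cat >> h.py <<'E'
from scipy.spatial.transform import Rotation as Ro
O=np.array([.585,.002,0]); J=Ro.from_euler('z',83.25,degrees=True)
def toW(p): return O+J.apply(p)
def go(target,yaw_y=None,pitch=True):
    """tool-axes shift (mm) to world target; turn (deg, tool axes) to tool-down with tool y at yaw_y deg"""
    o=readout.get_obs(); q=o['tool_rot']; R=Ro.from_quat([q[1],q[2],q[3],q[0]])
    print('tcp',np.round(o['eef_pos'],4),'jig',J.inv().apply(np.array(o['eef_pos'])-O).round(4),'F',np.round(o['contact_force'],2),'w',round(o['gripper_width'],3),'t',o['t'])
    if yaw_y is not None:
        a=np.radians(yaw_y); y=np.array([np.cos(a),np.sin(a),0]); z=np.array([0,0,-1.]); x=np.cross(y,z)
        print('turn',np.degrees((R.inv()*Ro.from_matrix(np.c_[x,y,z])).as_rotvec()).round(2))
    print('shift',(R.inv().apply(np.array(target)-o['eef_pos'])*1000).round(1))
E
python3 -c "
from h import *
go(toW([-.085,.140,.05]),83.25)"
```

```text
tcp [0.278  0.6145 0.2304] jig [0.5722 0.3768 0.2304] F [-0.61 -0.23  0.03] w 1.002 t 0.1
turn [-9.000e-02 -1.000e-02 -1.759e+01]
shift [-424.3 -554.6  181.4]schema error: expected keys jaw, x, y, z, ax, ay, az
```

```bash
python3 -m crank '[{"jaw":0,"x":0,"y":0,"z":0,"ax":0,"ay":0,"az":-8.8},{"jaw":0,"x":0,"y":0,"z":0,"ax":0,"ay":0,"az":-8.8},{"jaw":0,"x":-40,"y":-45,"z":0,"ax":0,"ay":0,"az":0},{"jaw":0,"x":-40,"y":-45,"z":0,"ax":0,"ay":0,"az":0},{"jaw":0,"x":-40,"y":-45,"z":0,"ax":0,"ay":0,"az":0},{"jaw":0,"x":-40,"y":-45,"z":0,"ax":0,"ay":0,"az":0},{"jaw":0,"x":-40,"y":-45,"z":0,"ax":0,"ay":0,"az":0},{"jaw":0,"x":-40,"y":-45,"z":0,"ax":0,"ay":0,"az":0},{"jaw":0,"x":0,"y":-55,"z":0,"ax":0,"ay":0,"az":0},{"jaw":0,"x":0,"y":-55,"z":0,"ax":0,"ay":0,"az":0},{"jaw":0,"x":0,"y":-55,"z":0,"ax":0,"ay":0,"az":0},{"jaw":0,"x":0,"y":-55,"z":0,"ax":0,"ay":0,"az":0}]' 40
python3 -c "
from h import *
go(toW([-.085,.140,.05]),83.25)"
```

```text
t: 1.6
eef_pos: [0.4584, 0.0984, 0.2311]
tool_rot: [-0.0, 0.059, 0.998, -0.0]
contact_force: [2.1, -0.4, -0.1]
gripper_width: 0.002
tcp [0.4584 0.0984 0.2311] jig [0.0808 0.137  0.2311] F [ 2.14 -0.37 -0.13] w 0.002 t 1.6
turn [-0.01 -0.02  0.  ]
shift [   2.9 -165.8  181.1]
```

```bash
python3 -m crank '[{"jaw":0,"x":3,"y":-55,"z":0,"ax":0,"ay":0,"az":0},{"jaw":0,"x":0,"y":-55,"z":0,"ax":0,"ay":0,"az":0},{"jaw":0,"x":0,"y":-56,"z":20,"ax":0,"ay":0,"az":0},{"jaw":0,"x":0,"y":0,"z":50,"ax":0,"ay":0,"az":0},{"jaw":0,"x":0,"y":0,"z":50,"ax":0,"ay":0,"az":0},{"jaw":0,"x":0,"y":0,"z":40,"ax":0,"ay":0,"az":0},{"jaw":0,"x":0,"y":0,"z":21,"ax":0,"ay":0,"az":0},{"jaw":0,"x":0,"y":0,"z":0,"ax":0,"ay":0,"az":0},{"jaw":0,"x":0,"y":0,"z":0,"ax":0,"ay":0,"az":0}]'
python3 -c "
from h import *
go(toW([-.085,.111,.05]),83.25)
cam('side');p,d=cam('top'); save('a1',cv2.resize(p[150:290,180:380],None,fx=4,fy=4,interpolation=cv2.INTER_CUBIC))"
```

```text
t: 2.72
eef_pos: [0.437, -0.0643, 0.0509]
tool_rot: [0.0, 0.059, 0.998, 0.0]
contact_force: [0.9, -0.4, -0.2]
gripper_width: -0.002
tcp [ 0.437  -0.0643  0.0509] jig [-0.0833  0.1391  0.0509] F [ 0.88 -0.36 -0.24] w -0.002 t 2.725
turn [0.01 0.05 0.  ]
shift [-28.1  -1.7   1. ]
```

View pics/a1.png

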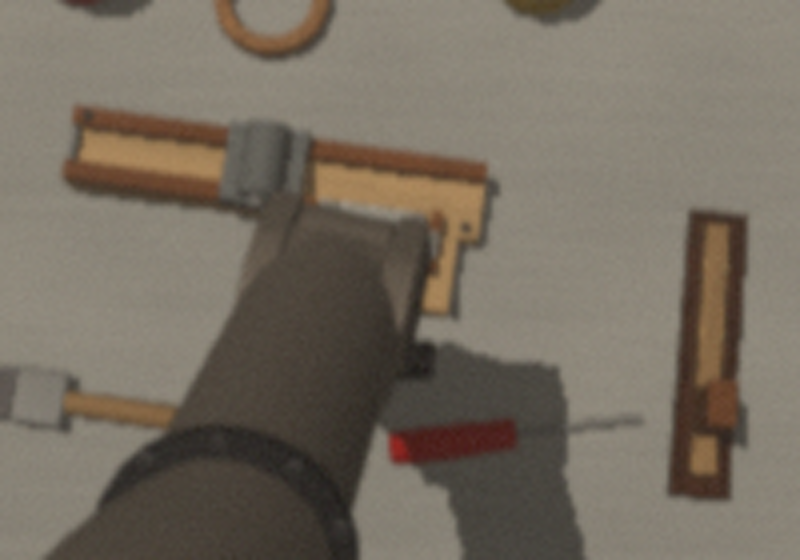

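The arm hides the paddle at this view; the jig and bar are undisturbed. I'll push in small steps and watch the force.

```bash
python3 -m crank '[{"jaw":0,"x":-10,"y":-2,"z":0,"ax":0,"ay":0,"az":0},{"jaw":0,"x":-10,"y":0,"z":0,"ax":0,"ay":0,"az":0},{"jaw":0,"x":-6,"y":0,"z":0,"ax":0,"ay":0,"az":0},{"jaw":0,"x":-6,"y":0,"z":0,"ax":0,"ay":0,"az":0},{"jaw":0,"x":-6,"y":0,"z":0,"ax":0,"ay":0,"az":0},{"jaw":0,"x":-6,"y":0,"z":0,"ax":0,"ay":0,"az":0},{"jaw":0,"x":0,"y":0,"z":0,"ax":0,"ay":0,"az":0}]'
python3 -m crank '[{"jaw":0,"x":-3,"y":0,"z":0,"ax":0,"ay":0,"az":0},{"jaw":0,"x":-3,"y":0,"z":0,"ax":0,"ay":0,"az":0},{"jaw":0,"x":-3,"y":0,"z":0,"ax":0,"ay":0,"az":0},{"jaw":0,"x":0,"y":0,"z":0,"ax":0,"ay":0,"az":0}]'
python3 -c "
from h import *
go(toW([-.085,.081,.05]),83.25)"
```

```text
t: 3.7
eef_pos: [0.4791, -0.0713, 0.0499]
tool_rot: [-0.001, 0.059, 0.998, 0.0]
contact_force: [-5.3, 3.0, 3.0]
gripper_width: -0.003
t: 4.2
eef_pos: [0.4874, -0.0723, 0.0499]
tool_rot: [-0.001, 0.059, 0.998, 0.0]
contact_force: [-6.1, 1.5, 4.3]
gripper_width: 0.001
tcp [ 0.4874 -0.0723  0.0499] jig [-0.0853  0.0882  0.0499] F [-6.08  1.48  4.3 ] w 0.001 t 4.2
turn [ 0.   -0.17  0.01]
shift [-7.2  0.3 -0.1]
```

```bash
for i in 1 2; do python3 -m crank '[{"jaw":0,"x":-2,"y":0,"z":0,"ax":0,"ay":0,"az":0},{"jaw":0,"x":-1,"y":0,"z":0,"ax":0,"ay":0,"az":0},{"jaw":0,"x":0,"y":0,"z":0,"ax":0,"ay":0,"az":0}]'|grep -E "eef|force"; done
python3 -m crank '[{"jaw":0,"x":-1,"y":0,"z":0,"ax":0,"ay":0,"az":0},{"jaw":0,"x":-1,"y":0,"z":0,"ax":0,"ay":0,"az":0},{"jaw":0,"x":0,"y":0,"z":0,"ax":0,"ay":0,"az":0}]'|grep -E "eef|force"
python3 -c "
from h import *
go(toW([-.085,.081,.05]),83.25)"
```

```text
eef_pos: [0.49, -0.0726, 0.0499]
contact_force: [-7.3, 1.3, 4.4]
eef_pos: [0.4928, -0.073, 0.0499]
contact_force: [-7.2, 1.0, 5.4]
eef_pos: [0.4944, -0.0731, 0.0498]
contact_force: [-8.3, 2.0, 6.9]
tcp [ 0.4944 -0.0731  0.0498] jig [-0.0853  0.0811  0.0498] F [-8.32  1.97  6.93] w -0.002 t 5.325
turn [ 0.01 -0.27  0.01]
shift [-0.1  0.3 -0.2]
```

```bash
for i in 1 2; do python3 -m crank '[{"jaw":0,"x":-1,"y":0,"z":0,"ax":0,"ay":0,"az":0},{"jaw":0,"x":0,"y":0,"z":0,"ax":0,"ay":0,"az":0}]'|grep -E "eef|force"; done
cat >> h.py <<'E'
def bar():
    np.set_printoptions(precision=4,suppress=True)
    p,d=cam('top'); hsv=cv2.cvtColor(p,cv2.COLOR_RGB2HSV).astype(int)
    v,u=np.mgrid[:420,:560]; W=onplane('top',np.c_[u.ravel(),v.ravel()],.042)
    L=J.inv().apply(W-O).reshape(420,560,3)
    m=(abs(L[...,1])<.05)&(L[...,0]>-.17)&(L[...,0]<.145)&(hsv[...,1]<45)&(hsv[...,2]>95)
    k,l,s,c=cv2.connectedComponentsWithStats(m.astype(np.uint8))
    for i in range(1,k):
        if s[i,4]>20: P=L[l==i]; print('bright',s[i,4],'min',P.min(0)[:2],'max',P.max(0)[:2],'mean',P.mean(0)[:2])
    return p
E
python3 -c "
from h import *
p=bar(); save('a2',cv2.resize(cv2.convertScaleAbs(p[160:240,190:310],alpha=1.5),None,fx=6,fy=6,interpolation=cv2.INTER_CUBIC))"
```

```text
eef_pos: [0.4944, -0.0731, 0.0497]
contact_force: [-11.8, 0.8, 9.3]
eef_pos: [0.4944, -0.0732, 0.0496]
contact_force: [-12.7, 2.4, 10.8]
bright 390 min [-0.0051 -0.0499] max [0.1448 0.0222] mean [ 0.0543 -0.0315]
bright 68 min [-0.17   -0.0499] max [-0.1334 -0.0256] mean [-0.1534 -0.0407]
bright 198 min [0.011  0.0356] max [0.1448 0.0498] mean [0.0778 0.0432]
bright 21 min [-0.1697  0.0365] max [-0.1575  0.0498] mean [-0.1635  0.0427]
```

View pics/a2.png

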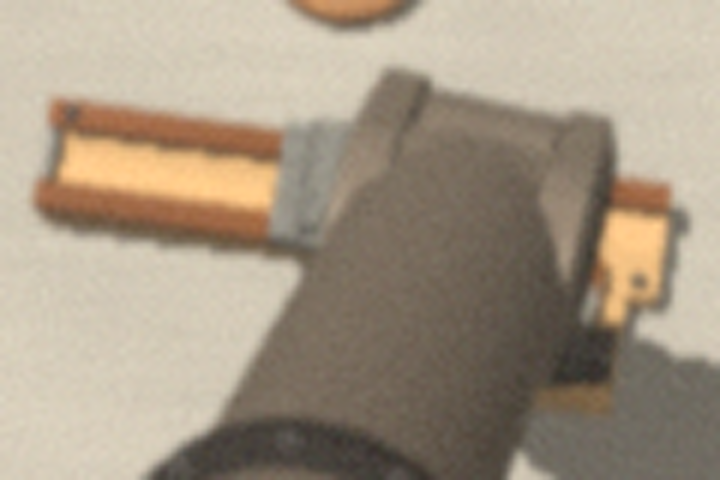

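The position stalled at jig y = 81 mm (face at 70) while the force rose, so the ejector is at its hard stop; the wrist hides the bar. Now I retract and look.

```bash
python3 -m crank '[{"jaw":0,"x":7,"y":0,"z":0,"ax":0,"ay":0,"az":0},{"jaw":0,"x":12,"y":0,"z":0,"ax":0,"ay":0,"az":0},{"jaw":0,"x":15,"y":0,"z":0,"ax":0,"ay":0,"az":0},{"jaw":0,"x":16,"y":0,"z":0,"ax":0,"ay":0,"az":0},{"jaw":0,"x":0,"y":0,"z":-40,"ax":0,"ay":0,"az":0},{"jaw":0,"x":0,"y":0,"z":-50,"ax":0,"ay":0,"az":0},{"jaw":100,"x":0,"y":-20,"z":-50,"ax":0,"ay":0,"az":0},{"jaw":100,"x":0,"y":-55,"z":0,"ax":0,"ay":0,"az":0},{"jaw":100,"x":0,"y":-55,"z":0,"ax":0,"ay":0,"az":0},{"jaw":100,"x":0,"y":-55,"z":0,"ax":0,"ay":0,"az":0},{"jaw":100,"x":0,"y":0,"z":0,"ax":0,"ay":0,"az":0}]'
python3 - <<'E'
from h import *
p=bar(); cam('side'); save('a3',cv2.resize(cv2.convertScaleAbs(p[160:290,190:380],alpha=1.5),None,fx=4.2,fy=4.2,interpolation=cv2.INTER_CUBIC))
# stick axis and rest axis by PCA, original view-free
for n in('top','side'):
    p,d=load(n); C=cloud(n); z=C[...,2]; hsv=cv2.cvtColor(p,cv2.COLOR_RGB2HSV).astype(int)
    box=(C[...,0]<.6)&(C[...,0]>.33)&(C[...,1]<-.29)&(C[...,1]>-.38)
    for name,m,h in(('stick',box&(z<.035)&(z>.012)&(hsv[...,2]>95)&(hsv[...,1]>70),.02),('tray',box&(z<.03)&(z>.004)&(hsv[...,2]<90)&(hsv[...,1]>60),.014)):
        k,l,s,c=cv2.connectedComponentsWithStats(m.astype(np.uint8)); m=l==(1+s[1:,4].argmax()) if name=='tray' else m
        W=onplane(n,np.argwhere(m)[:,::-1],h)[:,:2]; mu=W.mean(0); e=np.linalg.svd(W-mu)[2][0]; e*=np.sign(e[0]); a=(W-mu)@e; b=(W-mu)@[-e[1],e[0]]
        mid=mu+e*(a.min()+a.max())/2+np.array([-e[1],e[0]])*(b.min()+b.max())/2
        print(n,name,len(W),'mid',mid,'yaw',np.degrees(np.arctan2(e[1],e[0])),'size',np.ptp(a),np.ptp(b))
go([.414,-.333,.24],86.5)
E
```

```text
t: 7.25
eef_pos: [0.4267, -0.2563, 0.1911]
tool_rot: [0.001, 0.063, 0.998, -0.001]
contact_force: [0.4, 0.4, -0.2]
gripper_width: 0.999
bright 693 min [-0.17 -0.05] max [0.1448 0.0222] mean [-0.0092 -0.0358]
bright 178 min [-0.1224 -0.0131] max [-0.0475  0.0101] mean [-0.0851 -0.0018]
bright 232 min [-0.0175  0.0356] max [0.1448 0.0498] mean [0.0654 0.0435]
bright 47 min [-0.0565  0.0226] max [-0.0363  0.0459] mean [-0.0472  0.0357]
bright 67 min [-0.1339  0.0222] max [-0.0618  0.0494] mean [-0.1089  0.0398]Traceback (most recent call last):
  File "<stdin>", line 9, in <module>
  File "h.py", line 14, in onplane
    o,s,R,t=rays(n,uv); d=s@R
            ~~~~^^^^^^
  File "h.py", line 10, in rays
    s=cv2.undistortPoints(uv[:,None],K,np.array([c['k1'],0,0,0.]))[:,0]
      ~~~~~~~~~~~~~~~~~~~^^^^^^^^^^^^^^^^^^^^^^^^^^^^^^^^^^^^^^^^^
cv2.error: OpenCV(4.12.0) /io/opencv/modules/calib3d/src/undistort.dispatch.cpp:347: error: (-215:Assertion failed) CV_IS_MAT(_src) && CV_IS_MAT(_dst) && (_src->rows == 1 || _src->cols == 1) && (_dst->rows == 1 || _dst->cols == 1) && _src->cols + _src->rows - 1 == _dst->rows + _dst->cols - 1 && (CV_MAT_TYPE(_src->type) == CV_32FC2 || CV_MAT_TYPE(_src->type) == CV_64FC2) && (CV_MAT_TYPE(_dst->type) == CV_32FC2 || CV_MAT_TYPE(_dst->type) == CV_64FC2) in function 'cvUndistortPointsInternal'
```

View pics/a3.png

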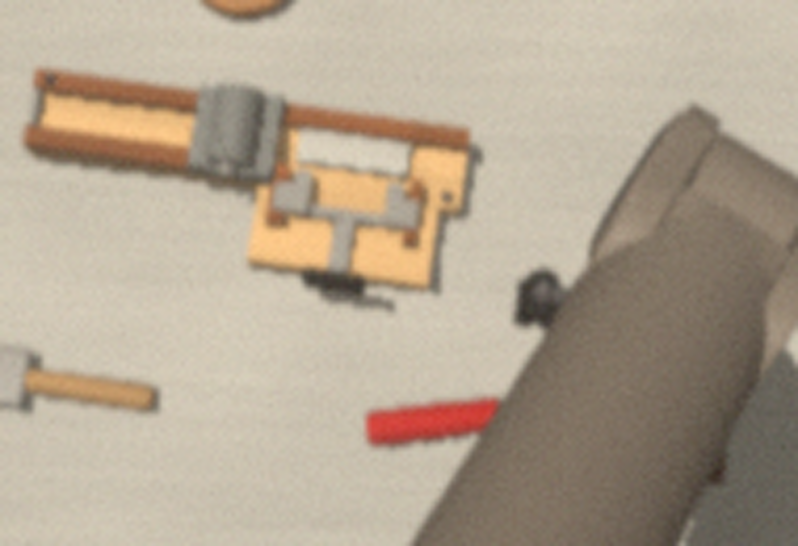

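The bar is in the channel at jig (-85,-2) mm and the ejector is back out. I take the stick axes from the saved first pictures.

```bash
python3 - <<'E'
from h import *
np.set_printoptions(precision=4,suppress=True)
v,u=np.mgrid[:420,:560]; uv=np.c_[u.ravel(),v.ravel()]
for n in('top','side'):
    p=cv2.imread(f'pics/{n}0.png'); hsv=cv2.cvtColor(p,cv2.COLOR_BGR2HSV).astype(int)
    for name,h in(('stick',.02),('tray',.014)):
        C=onplane(n,uv,h).reshape(420,560,3)
        box=(C[...,0]<.6)&(C[...,0]>.33)&(C[...,1]<-.29)&(C[...,1]>-.38)
        m=box&((hsv[...,2]>110)&(hsv[...,1]>90)&(hsv[...,0]<25) if name=='stick' else (hsv[...,2]<95)&(hsv[...,1]>80)&(hsv[...,0]<20))
        if name=='stick': m&=C[...,0]>.44   # front part, clear of the handle
        k,l,s,c=cv2.connectedComponentsWithStats(m.astype(np.uint8)); m=l==(1+s[1:,4].argmax())
        W=C[m][:,:2]; mu=W.mean(0); e=np.linalg.svd(W-mu)[2][0]; e*=np.sign(e[0]); a=(W-mu)@e; b=(W-mu)@[-e[1],e[0]]
        nn=np.array([-e[1],e[0]]); mid=mu+e*(a.min()+a.max())/2+nn*(b.min()+b.max())/2
        print(n,name,len(W),'mid',mid,'yaw',np.degrees(np.arctan2(e[1],e[0])),'size',np.ptp(a),np.ptp(b),'front',mu+e*a.max(),'mean',mu)
go([.414,-.332,.19],86.5)
E
```

```text
top stick 189 mid [ 0.4969 -0.3379] yaw -3.732578248452684 size 0.11443692903468305 0.01598084941765517 front [ 0.554  -0.3414] mean [ 0.4958 -0.3376]
top tray 649 mid [ 0.46   -0.3377] yaw -4.85184088728824 size 0.21389000109476441 0.04665622292655702 front [ 0.5668 -0.344 ] mean [ 0.4516 -0.3343]
side stick 178 mid [ 0.4998 -0.3405] yaw -3.314401274557108 size 0.11628353196207378 0.01964129025478485 front [ 0.5578 -0.3444] mean [ 0.4991 -0.341 ]
side tray 19 mid [ 0.4604 -0.3571] yaw -3.4986645197607356 size 0.05514625178684072 0.0059160069862488115 front [ 0.488  -0.3586] mean [ 0.459  -0.3568]
tcp [ 0.4277 -0.2517  0.1905] jig [-0.2704  0.1264  0.1905] F [ 1.14  1.26 -0.3 ] w 1.006 t 7.35
turn [-0.01  0.08 -3.32]
shift [  4.1 -81.4   0.5]
```

```bash
python3 -m crank '[{"jaw":100,"x":3,"y":-40,"z":0,"ax":0,"ay":0,"az":-3.3},{"jaw":100,"x":3,"y":-41,"z":0,"ax":0,"ay":0,"az":0},{"jaw":100,"x":0,"y":0,"z":0,"ax":0,"ay":0,"az":0},{"jaw":100,"x":0,"y":0,"z":0,"ax":0,"ay":0,"az":0}]'
python3 -c "
from h import *
go([.412,-.332,.043],86.4)"
```

```text
t: 7.85
eef_pos: [0.4152, -0.3298, 0.1901]
tool_rot: [0.0, 0.029, 1.0, 0.0]
contact_force: [0.8, 0.2, -0.1]
gripper_width: 1.005
tcp [ 0.4152 -0.3298  0.1901] jig [-0.3494  0.1296  0.1901] F [ 0.81  0.23 -0.13] w 1.005 t 7.85
turn [0.06 0.01 0.29]
shift [  3.1  -2.6 147.1]
```

```bash
python3 -m crank '[{"jaw":100,"x":3,"y":-2.5,"z":35,"ax":0,"ay":0,"az":0.3},{"jaw":100,"x":0,"y":0,"z":45,"ax":0,"ay":0,"az":0},{"jaw":100,"x":0,"y":0,"z":40,"ax":0,"ay":0,"az":0},{"jaw":100,"x":0,"y":0,"z":27,"ax":0,"ay":0,"az":0},{"jaw":100,"x":0,"y":0,"z":0,"ax":0,"ay":0,"az":0},{"jaw":0,"x":0,"y":0,"z":0,"ax":0,"ay":0,"az":0},{"jaw":0,"x":0,"y":0,"z":0,"ax":0,"ay":0,"az":0},{"jaw":0,"x":0,"y":0,"z":0,"ax":0,"ay":0,"az":0},{"jaw":0,"x":0,"y":0,"z":0,"ax":0,"ay":0,"az":0},{"jaw":0,"x":0,"y":0,"z":0,"ax":0,"ay":0,"az":0},{"jaw":0,"x":0,"y":0,"z":0,"ax":0,"ay":0,"az":0},{"jaw":0,"x":0,"y":0,"z":0,"ax":0,"ay":0,"az":0}]' 50
python3 -c "
from h import *
go([.412,-.332,.043],86.4)
p,d=cam('side'); save('b1',cv2.resize(cv2.convertScaleAbs(p[190:310,250:400],alpha=1.5),None,fx=5,fy=5,interpolation=cv2.INTER_CUBIC))"
```

```text
t: 9.35
eef_pos: [0.4116, -0.334, 0.0438]
tool_rot: [0.0, 0.033, 0.999, 0.0]
contact_force: [-0.9, 0.2, 6.5]
gripper_width: 0.248
tcp [ 0.4116 -0.334   0.0438] jig [-0.3541  0.1327  0.0438] F [-0.9   0.23  6.53] w 0.248 t 9.35
turn [ 0.    0.04 -0.15]
shift [-0.3  2.1  0.8]
```

View pics/b1.png

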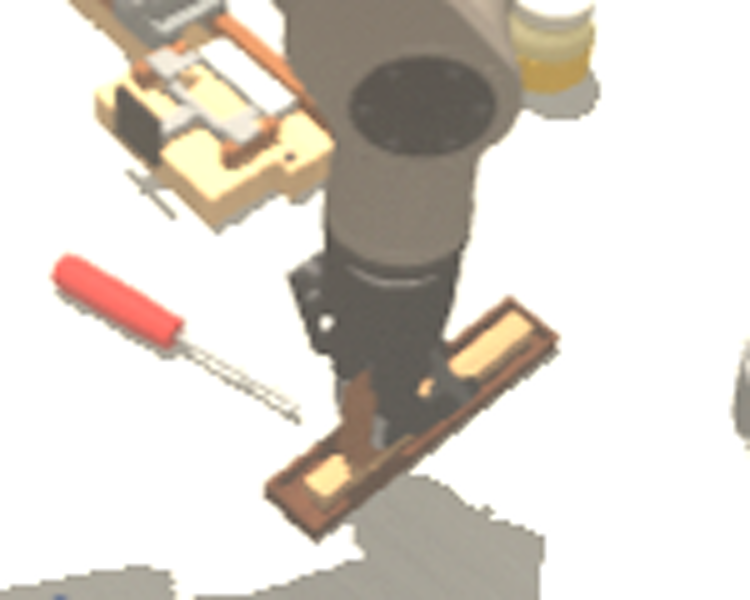

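The grip is on the handle (width 21 mm, nothing else touched). Lift, then turn.

```bash
python3 -m crank '[{"jaw":0,"x":0,"y":0,"z":-10,"ax":0,"ay":0,"az":0},{"jaw":0,"x":0,"y":0,"z":-30,"ax":0,"ay":0,"az":0},{"jaw":0,"x":0,"y":0,"z":-50,"ax":0,"ay":0,"az":0},{"jaw":0,"x":0,"y":0,"z":-50,"ax":0,"ay":0,"az":0},{"jaw":0,"x":-50,"y":0,"z":0,"ax":0,"ay":0,"az":0},{"jaw":0,"x":-50,"y":0,"z":0,"ax":0,"ay":0,"az":0},{"jaw":0,"x":-30,"y":20,"z":0,"ax":0,"ay":0,"az":0},{"jaw":0,"x":0,"y":0,"z":0,"ax":0,"ay":0,"az":0}]'
python3 -c "
from h import *
print(readout.get_obs()['q'])
go(toW([-.30,0,.18]),173.1)
cam('side');cam('top')"
```

```text
t: 10.4
eef_pos: [0.5451, -0.3195, 0.1829]
tool_rot: [0.0, 0.03, 1.0, 0.001]
contact_force: [-1.0, -0.3, -1.4]
gripper_width: 0.252
[ 0.10892161  0.48176147  0.44230952  1.73475195 -0.24256116  0.97964014
  2.15422082]
tcp [ 0.5451 -0.3195  0.1829] jig [-0.3239  0.0018  0.1829] F [-0.97 -0.28 -1.4 ] w 0.252 t 10.4
turn [ 5.000e-02  6.000e-02 -8.654e+01]
shift [-3.2 23.8  2.9]
```

```bash
python3 -m crank '[{"jaw":0,"x":0,"y":0,"z":0,"ax":0,"ay":0,"az":-9.6},{"jaw":0,"x":0,"y":0,"z":0,"ax":0,"ay":0,"az":-9.6},{"jaw":0,"x":0,"y":0,"z":0,"ax":0,"ay":0,"az":-9.6},{"jaw":0,"x":0,"y":0,"z":0,"ax":0,"ay":0,"az":-9.6},{"jaw":0,"x":0,"y":0,"z":0,"ax":0,"ay":0,"az":-9.6},{"jaw":0,"x":0,"y":0,"z":0,"ax":0,"ay":0,"az":-9.6},{"jaw":0,"x":0,"y":0,"z":0,"ax":0,"ay":0,"az":-9.6},{"jaw":0,"x":0,"y":0,"z":0,"ax":0,"ay":0,"az":-9.6},{"jaw":0,"x":0,"y":0,"z":0,"ax":0,"ay":0,"az":-9.6},{"jaw":0,"x":0,"y":0,"z":0,"ax":0,"ay":0,"az":0},{"jaw":0,"x":0,"y":0,"z":0,"ax":0,"ay":0,"az":0}]'
cat >> h.py <<'E'
def stickfront(n,ztop):
    """wood-coloured bar ahead of the gripper, in jig axes, rays onto ztop"""
    np.set_printoptions(precision=4,suppress=True)
    p,d=cam(n); hsv=cv2.cvtColor(p,cv2.COLOR_RGB2HSV).astype(int); v,u=np.mgrid[:420,:560]
    C=onplane(n,np.c_[u.ravel(),v.ravel()],ztop); L=J.inv().apply(C-O).reshape(420,560,3)
    m=(abs(L[...,1])<.03)&(L[...,0]>-.32)&(L[...,0]<-.10)&(hsv[...,0]<25)&(hsv[...,1]>85)&(hsv[...,2]>90)
    k,l,s,c=cv2.connectedComponentsWithStats(m.astype(np.uint8))
    for i in range(1,k):
        if s[i,4]>30:
            W=L[l==i][:,:2]; mu=W.mean(0); e=np.linalg.svd(W-mu)[2][0]; e*=np.sign(e[0]); a=(W-mu)@e; b=(W-mu)@[-e[1],e[0]]
            print(n,s[i],'mean',mu,'yaw',np.degrees(np.arctan2(e[1],e[0])),'front',mu+e*a.max(),'len',np.ptp(a),'wid',np.ptp(b))
    return p
E
python3 -c "
from h import *
go(toW([-.30,0,.183]),173.1)
z=readout.get_obs()['eef_pos'][2]-.0398+.016
stickfront('side',z); p=stickfront('top',z)
save('b2',cv2.resize(cv2.convertScaleAbs(p[140:260,190:390],alpha=1.5),None,fx=4,fy=4,interpolation=cv2.INTER_CUBIC))"
```

```text
t: 11.88
eef_pos: [0.5373, -0.3207, 0.1734]
tool_rot: [-0.008, -0.615, 0.789, 0.01]
contact_force: [0.2, -0.7, -1.0]
gripper_width: 0.246
tcp [ 0.5373 -0.3207  0.1734] jig [-0.3261  0.0094  0.1734] F [ 0.2  -0.67 -0.96] w 0.246 t 11.875
turn [ 1.47  0.11 -7.26]
shift [-27.1  -5.8  -9.8]
side [302 182  14   6  55] mean [-0.1168 -0.0144] yaw 39.5692669010131 front [-0.1005 -0.0009] len 0.04232992556254937 wid 0.023629378257593946
side [320 197  26  29 198] mean [-0.2496  0.003 ] yaw -7.396856501809547 front [-0.1863 -0.0052] len 0.13043995866619917 wid 0.02383613382649731
top [309 187  46  18 292] mean [-0.246   0.0006] yaw -6.979088005579151 front [-0.1826 -0.0072] len 0.12703965641815934 wid 0.018172615206358447
top [279 188  23  14 188] mean [-0.1375  0.012 ] yaw -14.70920873544239 front [-0.0996  0.002 ] len 0.06766535879307378 wid 0.036570977893461545
```

View pics/b2.png

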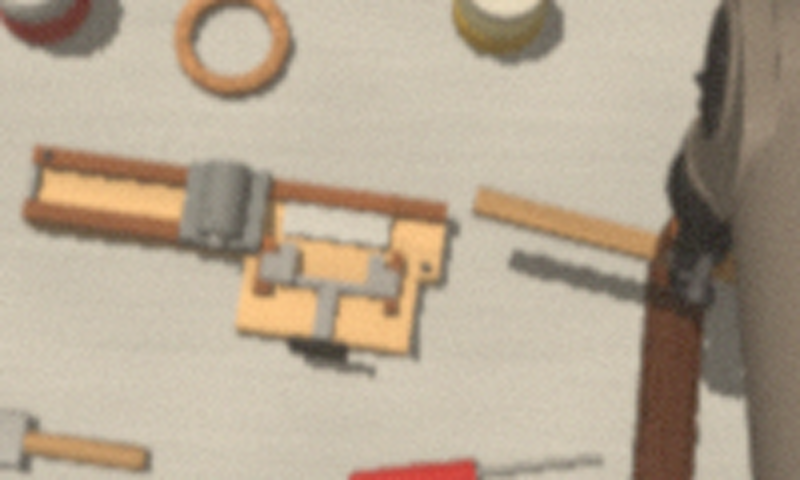

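The view shows the stick held level, front at (480,197) in the crop, and yawed about 7° off the channel. The bar and ejector are fine. The arm fell short on the turn, so I check the joints.

```bash
python3 -m crank '[{"jaw":0,"x":-14,"y":-3,"z":-5,"ax":0.7,"ay":0,"az":-3.6},{"jaw":0,"x":-14,"y":-3,"z":-5,"ax":0.7,"ay":0,"az":-3.6},{"jaw":0,"x":0,"y":0,"z":0,"ax":0,"ay":0,"az":0},{"jaw":0,"x":0,"y":0,"z":0,"ax":0,"ay":0,"az":0}]' 
python3 -c "
from h import *
print(np.round(readout.get_obs()['q'],2))
go(toW([-.30,0,.183]),173.1)"
```

```text
t: 12.48
eef_pos: [0.5505, -0.2934, 0.1838]
tool_rot: [0.0, -0.664, 0.747, 0.001]
contact_force: [0.3, -0.2, -2.2]
gripper_width: 0.251
[ 1.07  0.63 -0.98  1.68  0.57  1.14  2.96]
tcp [ 0.5505 -0.2934  0.1838] jig [-0.2974 -0.0005  0.1838] F [ 0.35 -0.24 -2.19] w 0.251 t 12.475
turn [0.01 0.09 0.16]
shift [2.6 0.5 0.7]
```

```bash
python3 -m crank '[{"jaw":0,"x":0,"y":0.5,"z":40,"ax":0,"ay":0,"az":0},{"jaw":0,"x":0,"y":0,"z":30,"ax":0,"ay":0,"az":0},{"jaw":0,"x":0,"y":0,"z":0,"ax":0,"ay":0,"az":0},{"jaw":0,"x":0,"y":0,"z":0,"ax":0,"ay":0,"az":0}]' 
python3 -c "
from h import *
print(np.round(readout.get_obs()['q'],3))
go(toW([-.30,0,.0735]),173.1)
z=readout.get_obs()['eef_pos'][2]-.0398+.016
stickfront('side',z); p=stickfront('top',z)"
```

```text
t: 12.98
eef_pos: [0.5511, -0.293, 0.1153]
tool_rot: [0.002, -0.665, 0.747, -0.0]
contact_force: [0.1, 0.0, -1.3]
gripper_width: 0.248
[ 1.036  0.707 -0.928  1.736  0.646  1.034  2.901]
tcp [ 0.5511 -0.293   0.1153] jig [-0.297  -0.001   0.1153] F [ 0.1   0.03 -1.33] w 0.248 t 12.975
turn [-0.13  0.14  0.21]
shift [ 3.1  1.1 41.8]
side [298 198  42  34 299] mean [-0.1981  0.0067] yaw 3.720605554786097 front [-0.1011  0.013 ] len 0.1859233309779615 wid 0.04071822798919576
side [343 225   7  12  35] mean [-0.3044 -0.0112] yaw -56.11694816225888 front [-0.2904 -0.032 ] len 0.044541395552689 wid 0.015633750961787284
top [279 188  63  19 491] mean [-0.1811  0.002 ] yaw 1.6496345391409153 front [-0.1003  0.0044] len 0.18062838577221385 wid 0.0477526427267802
```

```bash
cat >> h.py <<'E'
def stickline(n,ztop):
    p,d=load(n); hsv=cv2.cvtColor(p,cv2.COLOR_RGB2HSV).astype(int); v,u=np.mgrid[:420,:560]
    C=onplane(n,np.c_[u.ravel(),v.ravel()],ztop); L=J.inv().apply(C-O).reshape(420,560,3); z=cloud(n)[...,2]
    m=(abs(L[...,1])<.03)&(L[...,0]>-.34)&(L[...,0]<-.05)&(hsv[...,0]<25)&(hsv[...,1]>70)&(hsv[...,2]>80)&(abs(z-ztop)<.012)
    k,l,s,c=cv2.connectedComponentsWithStats(m.astype(np.uint8)); i=1+s[1:,4].argmax(); W=L[l==i][:,:2]
    fx=W[:,0].max(); G=W[W[:,0]>fx-.085]; c=np.polyfit(G[:,0],G[:,1],1)
    print(n,s[i],'z',np.median(z[l==i]),'front x',fx,'y at front',np.polyval(c,fx),'yaw',np.degrees(np.arctan(c[0])),'y range',G[:,1].min(),G[:,1].max())
E
python3 -c "
from h import *
z=readout.get_obs()['eef_pos'][2]-.0398+.016
stickline('side',z);stickline('top',z)"
```

```text
side [311 205  43  37 295] z 0.091090548206834 front x -0.1556592529058711 y at front 0.002049210678737554 yaw -0.22782745145614142 y range -0.010161762168524553 0.014844898919844777
top [297 192  45  13 295] z 0.0927751275917617 front x -0.15162921493440948 y at front -0.0011250216493896876 yaw -0.4387865722773133 y range -0.01123471726399503 0.00899168188445314
```

```bash
python3 -m crank '[{"jaw":0,"x":0,"y":0.5,"z":15,"ax":0,"ay":0,"az":-0.4},{"jaw":0,"x":0,"y":0,"z":15,"ax":0,"ay":0,"az":0},{"jaw":0,"x":0,"y":0,"z":8,"ax":0,"ay":0,"az":0},{"jaw":0,"x":0,"y":0,"z":4.5,"ax":0,"ay":0,"az":0},{"jaw":0,"x":0,"y":0,"z":0,"ax":0,"ay":0,"az":0},{"jaw":0,"x":0,"y":0,"z":0,"ax":0,"ay":0,"az":0}]' 
python3 -c "
from h import *
print(np.round(readout.get_obs()['q'],3))
go(toW([-.10,0,.0725]),173.25)
z=readout.get_obs()['eef_pos'][2]-.0398+.016
cam('side'); p=bar(); stickline('side',z); stickline('top',z)
save('b3',cv2.resize(cv2.convertScaleAbs(p[160:240,220:340],alpha=1.5),None,fx=6,fy=6,interpolation=cv2.INTER_CUBIC))"
```

```text
t: 13.82
eef_pos: [0.5503, -0.2924, 0.072]
tool_rot: [0.002, -0.667, 0.745, 0.0]
contact_force: [-0.9, 0.0, -1.2]
gripper_width: 0.249
[ 1.013  0.756 -0.892  1.762  0.699  0.972  2.87 ]
tcp [ 0.5503 -0.2924  0.072 ] jig [-2.965e-01 -2.000e-04  7.200e-02] F [-0.89  0.04 -1.16] w 0.249 t 13.825
turn [-0.11  0.19  0.5 ]
shift [-196.5   -1.5    0.2]
bright 693 min [-0.17 -0.05] max [0.1448 0.0217] mean [-0.0099 -0.0351]
bright 176 min [-0.1228 -0.0131] max [-0.048   0.0097] mean [-0.0855 -0.0014]
bright 233 min [-0.0175  0.0356] max [0.1448 0.0498] mean [0.0653 0.0435]
bright 49 min [-0.057   0.0222] max [-0.0363  0.0455] mean [-0.0477  0.0348]
bright 63 min [-0.1343  0.0222] max [-0.074   0.0494] mean [-0.1125  0.0391]
side [295 195  58  56 415] z 0.04711955110485568 front x -0.05114766683231237 y at front -0.019800930530048534 yaw -0.21251765787646723 y range -0.02840621018242865 -0.010577124115805834
top [296 197  43  11 275] z 0.04914309195657841 front x -0.15119108651776547 y at front 0.0018607641750361206 yaw 0.9580513966779393 y range -0.008814477522236174 0.0149883094386365
```

View pics/b3.png

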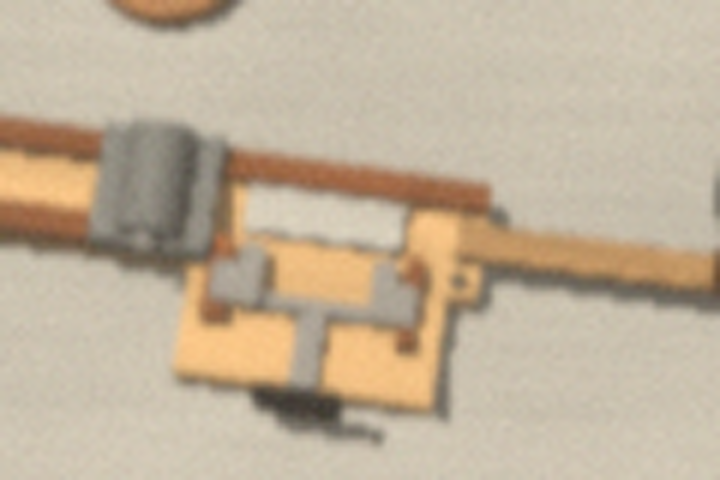

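Stick front at crop (460,241) is about 3 mm to the nest side of the bar's axis. I shift it and turn slightly, then push to near the hood.

```bash
python3 -m crank '[{"jaw":0,"x":0,"y":-1.5,"z":0,"ax":0,"ay":0,"az":0.5},{"jaw":0,"x":-8,"y":0,"z":0,"ax":0,"ay":0,"az":0},{"jaw":0,"x":-8,"y":0,"z":0,"ax":0,"ay":0,"az":0},{"jaw":0,"x":-8,"y":0,"z":0,"ax":0,"ay":0,"az":0},{"jaw":0,"x":-8,"y":0,"z":0,"ax":0,"ay":0,"az":0},{"jaw":0,"x":-8,"y":0,"z":0,"ax":0,"ay":0,"az":0},{"jaw":0,"x":-8,"y":0,"z":0,"ax":0,"ay":0,"az":0},{"jaw":0,"x":0,"y":0,"z":0,"ax":0,"ay":0,"az":0}]' 
python3 -c "
from h import *
print(np.round(readout.get_obs()['q'],3))
go(toW([-.10,0,.0725]),173.25)
p=bar();cam('side')
save('b4',cv2.resize(cv2.convertScaleAbs(p[160:240,220:340],alpha=1.5),None,fx=6,fy=6,interpolation=cv2.INTER_CUBIC))"
```

```text
t: 14.92
eef_pos: [0.5573, -0.2438, 0.072]
tool_rot: [0.002, -0.665, 0.747, 0.001]
contact_force: [0.1, 0.5, -1.4]
gripper_width: 0.251
[ 0.948  0.738 -0.897  1.799  0.696  0.954  2.777]
tcp [ 0.5573 -0.2438  0.072 ] jig [-0.2473 -0.0014  0.072 ] F [ 0.07  0.47 -1.4 ] w 0.251 t 14.925
turn [-0.08  0.22  0.08]
shift [-147.3    1.2    0. ]
bright 700 min [-0.17 -0.05] max [0.1448 0.0222] mean [-0.0096 -0.035 ]
bright 158 min [-0.0994 -0.0135] max [-0.0311  0.0096] mean [-0.0657 -0.0015]
bright 234 min [-0.0175  0.036 ] max [0.1448 0.0498] mean [0.0649 0.0435]
bright 51 min [-0.0652  0.0226] max [-0.0358  0.0459] mean [-0.0482  0.0361]
bright 63 min [-0.1339  0.0222] max [-0.0711  0.0494] mean [-0.1118  0.0395]
```

View pics/b4.png

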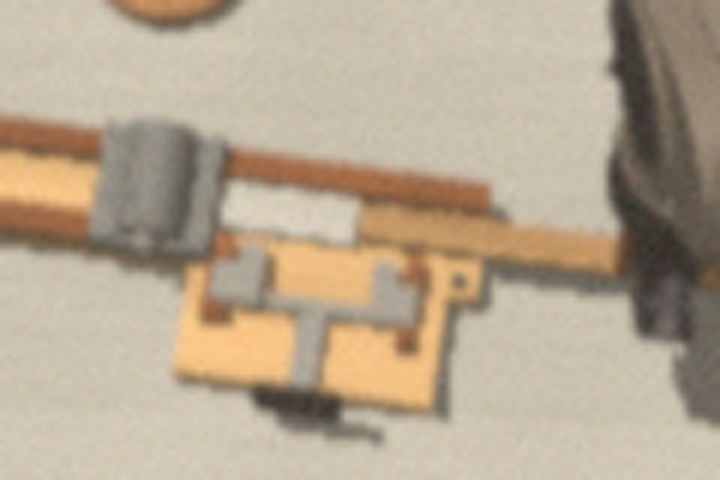

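The bar is now entering the hood straight, with the stick butted on it at crop (360,220). Viewer count: 10. Pushing on.

```bash
python3 -m crank '[{"jaw":0,"x":-8,"y":0,"z":0,"ax":0,"ay":0,"az":0},{"jaw":0,"x":-8,"y":0,"z":0,"ax":0,"ay":0,"az":0},{"jaw":0,"x":-8,"y":0,"z":0,"ax":0,"ay":0,"az":0},{"jaw":0,"x":-8,"y":0,"z":0,"ax":0,"ay":0,"az":0},{"jaw":0,"x":-8,"y":0,"z":0,"ax":0,"ay":0,"az":0},{"jaw":0,"x":-8,"y":0,"z":0,"ax":0,"ay":0,"az":0},{"jaw":0,"x":-8,"y":0,"z":0,"ax":0,"ay":0,"az":0},{"jaw":0,"x":-8,"y":0,"z":0,"ax":0,"ay":0,"az":0},{"jaw":0,"x":-8,"y":0,"z":0,"ax":0,"ay":0,"az":0},{"jaw":0,"x":0,"y":0,"z":0,"ax":0,"ay":0,"az":0}]' 
python3 -c "
from h import *
go(toW([-.097,-.001,.0725]),173.25)
p=bar()"
```

```text
t: 16.27
eef_pos: [0.5658, -0.1724, 0.0722]
tool_rot: [0.002, -0.665, 0.747, 0.001]
contact_force: [0.1, -0.7, -1.2]
gripper_width: 0.247
tcp [ 0.5658 -0.1724  0.0722] jig [-0.1754 -0.0014  0.0722] F [ 0.11 -0.7  -1.24] w 0.247 t 16.275
turn [-0.08  0.21  0.07]
shift [-78.4   0.3   0. ]
bright 662 min [-0.1394 -0.05  ] max [0.1448 0.0217] mean [ 0.0081 -0.0332]
bright 26 min [-0.0267 -0.0232] max [-0.0202  0.0209] mean [-0.0232 -0.0015]
bright 234 min [-0.0175  0.0356] max [0.1448 0.0498] mean [0.0659 0.0435]
bright 48 min [-0.0565  0.02  ] max [-0.0363  0.0459] mean [-0.0472  0.0353]
bright 65 min [-0.1339  0.0222] max [-0.0618  0.0494] mean [-0.1094  0.0395]
```

```bash
python3 -m crank '[{"jaw":0,"x":-8,"y":0,"z":0,"ax":0,"ay":0,"az":0},{"jaw":0,"x":-8,"y":0,"z":0,"ax":0,"ay":0,"az":0},{"jaw":0,"x":-8,"y":0,"z":0,"ax":0,"ay":0,"az":0},{"jaw":0,"x":-8,"y":0,"z":0,"ax":0,"ay":0,"az":0},{"jaw":0,"x":-8,"y":0,"z":0,"ax":0,"ay":0,"az":0},{"jaw":0,"x":-8,"y":0,"z":0,"ax":0,"ay":0,"az":0},{"jaw":0,"x":-8,"y":0,"z":0,"ax":0,"ay":0,"az":0},{"jaw":0,"x":-8,"y":0,"z":0,"ax":0,"ay":0,"az":0},{"jaw":0,"x":-8,"y":0,"z":0,"ax":0,"ay":0,"az":0},{"jaw":0,"x":-6,"y":0,"z":0,"ax":0,"ay":0,"az":0},{"jaw":0,"x":0,"y":0,"z":0,"ax":0,"ay":0,"az":0}]' 
python3 -c "
from h import *
go(toW([-.297,-.001,.0725]),173.25)
p=bar()
save('b5',cv2.resize(cv2.convertScaleAbs(p[160:240,190:310],alpha=1.5),None,fx=6,fy=6,interpolation=cv2.INTER_CUBIC))"
```

```text
t: 17.7
eef_pos: [0.5749, -0.0952, 0.0724]
tool_rot: [0.002, -0.665, 0.747, 0.001]
contact_force: [-0.2, -0.6, -1.0]
gripper_width: 0.252
tcp [ 0.5749 -0.0952  0.0724] jig [-0.0977 -0.0014  0.0724] F [-0.15 -0.55 -1.  ] w 0.252 t 17.7
turn [-0.08  0.21  0.05]
shift [199.3   0.6  -0.8]
bright 475 min [-0.0502 -0.0499] max [0.1448 0.0222] mean [ 0.0377 -0.0321]
bright 178 min [ 0.0501 -0.0128] max [0.1252 0.0104] mean [ 0.0876 -0.0016]
bright 236 min [-0.0175  0.0356] max [0.1448 0.0498] mean [0.0656 0.0434]
bright 48 min [-0.057   0.0222] max [-0.0363  0.0455] mean [-0.0477  0.0351]
bright 24 min [-0.1073  0.0429] max [-0.0618  0.0494] mean [-0.0842  0.0462]
```

View pics/b5.png

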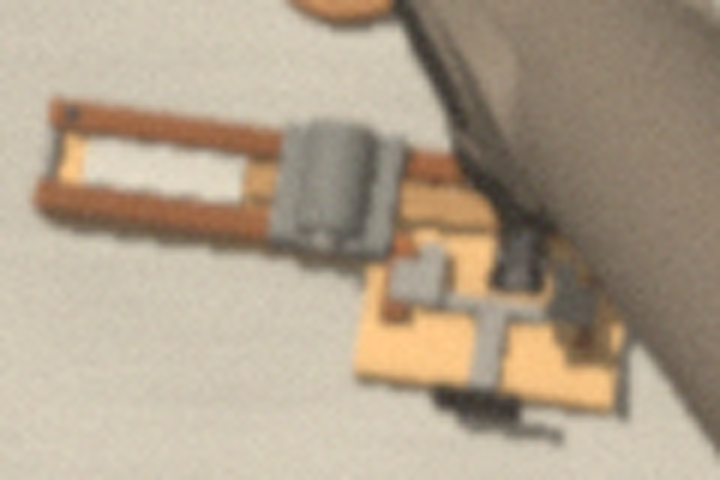

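The bar is clear of the hood (centre at jig x 88 mm), seen at crop (85–245,170). Viewer count: 11. Next I draw the stick back.

```bash
python3 -m crank '[{"jaw":0,"x":10,"y":0,"z":0,"ax":0,"ay":0,"az":0},{"jaw":0,"x":22,"y":0,"z":0,"ax":0,"ay":0,"az":0},{"jaw":0,"x":24,"y":0,"z":0,"ax":0,"ay":0,"az":0},{"jaw":0,"x":24,"y":0,"z":0,"ax":0,"ay":0,"az":0},{"jaw":0,"x":24,"y":0,"z":0,"ax":0,"ay":0,"az":0},{"jaw":0,"x":24,"y":0,"z":0,"ax":0,"ay":0,"az":0},{"jaw":0,"x":24,"y":0,"z":0,"ax":0,"ay":0,"az":0},{"jaw":0,"x":24,"y":0,"z":0,"ax":0,"ay":0,"az":0},{"jaw":0,"x":22,"y":0,"z":0,"ax":0,"ay":0,"az":0},{"jaw":0,"x":0,"y":0,"z":-40,"ax":0,"ay":0,"az":0},{"jaw":0,"x":0,"y":0,"z":-50,"ax":0,"ay":0,"az":0},{"jaw":0,"x":0,"y":0,"z":-20,"ax":0,"ay":0,"az":0}]'
python3 -m crank '[{"jaw":0,"x":0,"y":0,"z":0,"ax":0,"ay":0,"az":9.6},{"jaw":0,"x":0,"y":0,"z":0,"ax":0,"ay":0,"az":9.6},{"jaw":0,"x":0,"y":0,"z":0,"ax":0,"ay":0,"az":9.6},{"jaw":0,"x":0,"y":0,"z":0,"ax":0,"ay":0,"az":9.6},{"jaw":0,"x":0,"y":0,"z":0,"ax":0,"ay":0,"az":9.6},{"jaw":0,"x":0,"y":0,"z":0,"ax":0,"ay":0,"az":9.6},{"jaw":0,"x":0,"y":0,"z":0,"ax":0,"ay":0,"az":9.6},{"jaw":0,"x":0,"y":0,"z":0,"ax":0,"ay":0,"az":9.6},{"jaw":0,"x":0,"y":0,"z":0,"ax":0,"ay":0,"az":9.6},{"jaw":0,"x":0,"y":0,"z":0,"ax":0,"ay":0,"az":0},{"jaw":0,"x":0,"y":0,"z":0,"ax":0,"ay":0,"az":0}]'
python3 -c "
from h import *
bar()
go([.4116,-.334,.18],86.25)"
```

```text
t: 19.25
eef_pos: [0.5521, -0.2944, 0.1847]
tool_rot: [0.002, -0.664, 0.748, -0.001]
contact_force: [0.0, 0.2, -2.0]
gripper_width: 0.251
t: 20.62
eef_pos: [0.551, -0.2934, 0.1816]
tool_rot: [0.001, 0.026, 1.0, 0.002]
contact_force: [-0.0, 0.7, -1.8]
gripper_width: 0.254
bright 696 min [-0.17 -0.05] max [0.1448 0.0222] mean [-0.0094 -0.0352]
bright 177 min [ 0.0481 -0.0128] max [0.1257 0.0091] mean [ 0.0876 -0.0015]
bright 232 min [-0.0175  0.036 ] max [0.1448 0.0498] mean [0.0649 0.0435]
bright 48 min [-0.0565  0.0226] max [-0.0363  0.0459] mean [-0.0472  0.0354]
bright 44 min [-0.1339  0.0222] max [-0.1073  0.0464] mean [-0.1229  0.0365]
tcp [ 0.551  -0.2933  0.1816] jig [-0.2973 -0.001   0.1816] F [ 0.47 -0.03 -1.94] w 0.253 t 20.675
turn [0.19 0.07 0.71]
shift [137.1 -48.    1.2]
```

```bash
python3 -m crank '[{"jaw":0,"x":35,"y":-12,"z":0,"ax":0.2,"ay":0,"az":0.7},{"jaw":0,"x":35,"y":-12,"z":0,"ax":0,"ay":0,"az":0},{"jaw":0,"x":34,"y":-12,"z":0,"ax":0,"ay":0,"az":0},{"jaw":0,"x":33,"y":-12,"z":20,"ax":0,"ay":0,"az":0},{"jaw":0,"x":0,"y":0,"z":40,"ax":0,"ay":0,"az":0},{"jaw":0,"x":0,"y":0,"z":30,"ax":0,"ay":0,"az":0},{"jaw":0,"x":0,"y":0,"z":0,"ax":0,"ay":0,"az":0},{"jaw":0,"x":0,"y":0,"z":0,"ax":0,"ay":0,"az":0}]'
python3 -c "
from h import *
go([.4116,-.334,.0442],86.25)"
```

```text
t: 21.68
eef_pos: [0.4125, -0.3323, 0.0925]
tool_rot: [0.001, 0.033, 0.999, -0.0]
contact_force: [0.4, -0.3, -0.8]
gripper_width: 0.251
tcp [ 0.4125 -0.3323  0.0925] jig [-0.3523  0.132   0.0925] F [ 0.38 -0.31 -0.84] w 0.251 t 21.675
turn [-0.04  0.16 -0.05]
shift [ 0.9 -1.7 48.3]
```

```bash
python3 -m crank '[{"jaw":0,"x":1,"y":-1.7,"z":15,"ax":0,"ay":0,"az":0},{"jaw":0,"x":0,"y":0,"z":15,"ax":0,"ay":0,"az":0},{"jaw":0,"x":0,"y":0,"z":8,"ax":0,"ay":0,"az":0},{"jaw":0,"x":0,"y":0,"z":6,"ax":0,"ay":0,"az":0},{"jaw":0,"x":0,"y":0,"z":3.5,"ax":0,"ay":0,"az":0},{"jaw":0,"x":0,"y":0,"z":0,"ax":0,"ay":0,"az":0},{"jaw":0,"x":0,"y":0,"z":0,"ax":0,"ay":0,"az":0}]'
python3 -c "
from h import *
go([.4116,-.334,.0435],86.25)"
```

```text
t: 22.55
eef_pos: [0.4107, -0.3338, 0.0441]
tool_rot: [0.001, 0.034, 0.999, -0.0]
contact_force: [0.2, 0.0, -2.0]
gripper_width: 0.253
tcp [ 0.4107 -0.3338  0.0441] jig [-0.354   0.1336  0.0441] F [ 0.21  0.01 -1.97] w 0.253 t 22.55
turn [-0.03  0.1  -0.1 ]
shift [-0.9 -0.1  0.6]
```

```bash
python3 -m crank '[{"jaw":0,"x":0,"y":0,"z":0.5,"ax":0,"ay":0,"az":0},{"jaw":100,"x":0,"y":0,"z":0,"ax":0,"ay":0,"az":0},{"jaw":100,"x":0,"y":0,"z":0,"ax":0,"ay":0,"az":0},{"jaw":100,"x":0,"y":0,"z":0,"ax":0,"ay":0,"az":0},{"jaw":100,"x":0,"y":0,"z":0,"ax":0,"ay":0,"az":0},{"jaw":100,"x":0,"y":0,"z":0,"ax":0,"ay":0,"az":0},{"jaw":100,"x":0,"y":0,"z":-20,"ax":0,"ay":0,"az":0},{"jaw":100,"x":0,"y":0,"z":-50,"ax":0,"ay":0,"az":0},{"jaw":100,"x":0,"y":0,"z":-50,"ax":0,"ay":0,"az":0},{"jaw":100,"x":0,"y":0,"z":-50,"ax":0,"ay":0,"az":0},{"jaw":100,"x":0,"y":0,"z":-20,"ax":0,"ay":0,"az":0}]'
python3 -m crank '[{"jaw":100,"x":0,"y":50,"z":0,"ax":0,"ay":0,"az":0},{"jaw":100,"x":0,"y":55,"z":0,"ax":0,"ay":0,"az":0},{"jaw":100,"x":0,"y":55,"z":0,"ax":0,"ay":0,"az":0},{"jaw":100,"x":0,"y":55,"z":0,"ax":0,"ay":0,"az":0},{"jaw":100,"x":0,"y":55,"z":0,"ax":0,"ay":0,"az":0},{"jaw":100,"x":0,"y":55,"z":0,"ax":0,"ay":0,"az":0},{"jaw":100,"x":0,"y":55,"z":0,"ax":0,"ay":0,"az":0},{"jaw":100,"x":0,"y":0,"z":0,"ax":0,"ay":0,"az":0}]'
python3 - <<'E'
from h import *
bar()
p,d=load('top'); C=cloud('top'); z=C[...,2]
b=(C[...,0]<.5)&(C[...,0]>.35)&(C[...,1]<-.29)&(C[...,1]>-.38)&(z>.072)
W=onplane('top',np.argwhere(b)[:,::-1],.088)[:,:2]; print('handle',np.median(z[b]),W.mean(0))
v,u=np.mgrid[:420,:560]; G=onplane('top',np.c_[u.ravel(),v.ravel()],.02).reshape(420,560,3); hsv=cv2.cvtColor(p,cv2.COLOR_RGB2HSV).astype(int)
m=(G[...,0]<.6)&(G[...,0]>.44)&(G[...,1]<-.29)&(G[...,1]>-.38)&(hsv[...,2]>110)&(hsv[...,1]>90)&(hsv[...,0]<25)
W=G[m][:,:2]; mu=W.mean(0); e=np.linalg.svd(W-mu)[2][0]; e*=np.sign(e[0]); print('stick',mu,np.degrees(np.arctan2(e[1],e[0])),'front',W[:,0].max(),'z',np.median(z[m]))
f=lambda a:cv2.resize(cv2.convertScaleAbs(a,alpha=1.5),(390,560),interpolation=cv2.INTER_CUBIC)
s,_=cam('side'); save('c1',np.hstack([cv2.resize(cv2.convertScaleAbs(a,alpha=1.5),(395,395),interpolation=cv2.INTER_CUBIC) for a in(p[140:300,200:380],s[160:300,250:390])]))
E
```

```text
t: 23.92
eef_pos: [0.4118, -0.3339, 0.2381]
tool_rot: [0.003, 0.033, 0.999, -0.002]
contact_force: [0.7, 0.1, -0.2]
gripper_width: 1.001
t: 24.92
eef_pos: [0.4358, 0.0504, 0.235]
tool_rot: [0.002, 0.029, 1.0, 0.0]
contact_force: [0.4, -0.5, 0.4]
gripper_width: 0.999
bright 622 min [-0.17 -0.05] max [0.1448 0.0222] mean [-0.0179 -0.0365]
bright 61 min [ 0.0486 -0.0127] max [0.0775 0.0087] mean [ 0.062  -0.0028]
bright 22 min [-0.0271 -0.0166] max [-0.0207  0.0209] mean [-0.0233  0.0033]
bright 87 min [-0.0175  0.036 ] max [0.048  0.0498] mean [0.0158 0.0438]
bright 46 min [-0.0561  0.0226] max [-0.0363  0.0459] mean [-0.047   0.0358]
bright 61 min [-0.1339  0.0222] max [-0.0774  0.0494] mean [-0.1136  0.0393]
handle 0.08825311468716397 [ 0.4127 -0.3329]
stick [ 0.4956 -0.3393] -3.339702891336837 front 0.556730650884985 z 0.020851285317447187
```

The picture limit is reached, so the final checks are numerical: paddle position and bar height, then hand in.

```bash
python3 - <<'E'
from h import *
for n in('side','top'):
    C=cloud(n); z=C[...,2]; L=J.inv().apply((C-O).reshape(-1,3)).reshape(C.shape)
    b=(abs(L[...,0]+.085)<.025)&(L[...,1]>.055)&(L[...,1]<.115)&(z>.065)&(z<.09); print(n,'paddle',b.sum(),np.median(L[b],0).round(4))
    b=(L[...,0]>.05)&(L[...,0]<.075)&(abs(L[...,1])<.009); print(n,'bar top z',np.median(L[b][:,2]).round(4))
o=readout.get_obs(); print(o['t'],np.abs(o['joint_vel']).max())
ticket.hand_in()
E
```

```text
side paddle 49 [-0.089   0.0961  0.0745]
side bar top z 0.0429
top paddle 50 [-0.0856  0.0957  0.0789]
top bar top z 0.0432
25.025 0.030542238371075354
the job is handed in; nothing more can be done
```

The job is done and handed in at t = 25 s; no verdict was reported. I pressed the ejector to its hard stop and let it spring back. Then I pushed the bar under the hood with the stick, drew the stick out, laid it in its rest and let go.

**Bar:** After the stick was drawn out, its centre measured at jig x ≈ 88 mm and y ≈ -1.5 mm. Its top measured 43 mm above the bench, so it lies flat in the channel. In the final view the arm hid part of the bar, but its tail edge had not moved.

**Stick:** It is back within about 2 mm of where it started. The handle top is 88 mm above the bench, the bar's top 21 mm, and the yaw is -3.3° against about -3.6° at the start.

**Ejector:** The paddle centre is at jig y ≈ 96 mm, which is fully out.

**Failed or missed checks:**
- The final overview picture could not be viewed because the picture limit was reached. The last checks are therefore numerical only.
- I did not measure the bystanders again at the end.
- My first move call was refused because its rows left out some keys.
- While I turned the stick towards the channel, the last joint reached about 2.96 rad, its range limit. It eased off as the arm moved on.

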